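Load a meter housing into the laser-marking enclosure through its dust flap

TASK

Slide the black meter housing along the bench and push it with the red push stick through the sprung orange dust flap of the marking enclosure, letting the housing lift the flap, until it is fully home against the back stop and the flap has fallen shut behind it. Keep the gripper away from the flap, and finish with the stick drawn right out of the enclosure and left standing flat on the bench. Do not tip the housing, and leave the cleaner bottle, the steel gauge, the spare knob and the little metal pot where they stand.

Things in the scene. Friction and masses are not known exactly. Their poses are not given: they have to be found in the camera images.
- enclosure: Fixed white box with blue bars, clear amber window on top. Origin on the bench under the middle of its mouth; +x points inwards. Tunnel without floor, 104 mm wide, back stop face at x=160; clear height 52 at the mouth, 62 inside; outside 116 wide, 67 high, ends at x=172. Two guide wings 30 high, 5 thick, flare from 102 apart at the mouth to 139 at x=-43. Place and heading vary.
- home (a point): Point on the bench inside the enclosure, 105 mm in from the mouth on its centre line: where the housing's origin is when the housing is home against the back stop (its rear is then 50 mm inside the mouth).
- flap: Orange flap, 99 mm wide, 46 long, upright in the mouth when shut. Origin mid-hinge, 50 mm over the bench; its -z runs down the panel; tilt of its z = opening: 0 shut, up to 1.45 rad inwards, never outwards. Spring 0.03 N m/rad, preloaded 0.5 rad. It lies on the housing passing under it, drops when the housing's rear is 42 mm inside, then lies on the stick, which can be drawn out under it.
- housing: Loose black meter housing, grey top, green display near its nose, three white keys near its rear: 110 long (x, nose at +x) x 96 wide (y) x 30 high, 0.28 to 0.56 kg, too wide to grip. Origin at the centre of its underside. It starts in front of the mouth, up to 75 mm off the centre line and turned up to 0.45 rad, nose towards the mouth.
- stick: Loose red push stick, 150 g, standing flat. Origin on its underside below the upright grip, +x towards its blade. Foot 40 x 50 x 10 high; grip 24 x 24 square from z=10 to 72; bar 20 wide, 20 high, running forward to x=130; across its end a blade 60 wide (y), 12 thick, 12 high. Bar end and blade make one flat front face at x=130.
- stick_grip (a point): Point on the axis of the stick's grip, 45 mm above its underside: where to hold it (24 mm wide both ways).
- stick_blade (a point): Centre of the front face of the stick's blade, 130 mm ahead of the grip axis, 7 mm above the underside.
- cleaner: Bystander: white bottle with blue cap, 34 mm diameter, 75 high; origin centre of underside.
- gauge: Bystander: steel focus gauge cylinder, 36 mm diameter, 50 high; origin centre of underside.
- knob_spare: Bystander: black spare knob standing on its 36 mm diameter head, stem upwards, 45 high; origin centre of underside.
- screw_pot: Bystander: small empty aluminium pot, 36 mm diameter at the rim, 45 high; origin centre of underside.
Mind the look-alikes: they are no part of the job. Of the things shaped like the stick, the red one is meant.

How it is judged:
By the outcome, as a careful person would: the job done as asked, in the order asked, and still so for the second after the job is handed in, with the robot touching nothing.
It also fails if it takes over 72 s, if anything falls off the work surface, if the arm or the gripper's body presses on something with over 40 N, if the wrist force passes 120 N, or if a joint passes its speed limit or range.

ROBOT

A 6-joint arm with a two-finger parallel gripper is mounted at the origin on the work surface. World frame = base frame: x ahead of the robot, y to its left, z up, the work surface at z = 0. Lengths are in m, angles in rad, forces in N, time in s.
With the tool pointing down it reaches from about 0.3 to 0.875 m from the base axis. Payload 6.4 kg.
Tool frame: the origin (TCP) lies at the very end of the fingers, on their centre line; the grasp point (between the pads) lies 19 mm behind it; z points along the fingers, y is the line along which they close (so a half turn about z gives the same grasp; the last joint's range is limited). The gripper opens to 85 mm and grips with 20 to 120 N. Pads are 22 mm wide; open, the fingers measure 114 mm over their backs; the gripper's body (76 mm by 85 mm) begins 54 mm behind the grasp point. The pads swing forward as they close: fully open they stand 13 mm farther back than shut.
Start: joints at [1.143, 0.181, 1.607, -0, 1.354, -0.206], TCP at [0.126, 0.561, 0.231] pointing down, gripper open.
Joint ranges: [-2.99, 2.99], [-0.89, 2.07], [0.3, 2.58], [-1.14, 4.28], [0, 2.63], [-3.12, 3.12]. Speed limits (rad/s): [2.57, 2.57, 3.01, 3.14, 3.14, 3.14].

INTERFACE

Orientations are given as a unit quaternion [w, x, y, z].
In Python, from bench import ctrl gives the robot as it stands.
- The arm moves only by the tool jog_arm, never from a script. Its argument "series" is a list that holds one entry, the list of rows, each a list of 7 numbers: the shift along the tool's x, y, z in mm, then the turn, a rotation vector about the tool's x, y, z in rad, then the finger opening in mm, from 0 to 85.4. In form: [[[tx, ty, tz, rx, ry, rz, gripper], ...]]. A call has exactly 10 rows; each row shifts and turns the commanded pose from where the row before left it, along the tool's axes as they then stand; what a row does not reach is not made up. A row lasts 1/10 s, in which the tool goes at most 50 mm and 8.59 degrees, less where a joint would pass 70% of its speed; a pose out of reach is approached as far as the arm can. A call with a gripper value outside its range is refused whole. The fingers move at their own pace and stop on an object; the grip force is fixed at half the most. Time passes only in rows, so rows that do not move let the fingers close, or fill a call up. It gives the time, the measured TCP pose, the force, the opening and the grip force at its end, in the units of the state.
- ctrl.get_obs(): the state, without advancing time (a new reading comes with each control period).
- ctrl.camera(name): name is "side" or "top"; returns a dict with "frame" (400x640x3 uint8, blue, green, red), "z_map" (400x640 float32, m along the optical axis (not along the pixel's ray), 0 where there is no reading), "fx", "fy", "cx", "cy" (pixels), "k1" (the pictures are not rectified: a ray, as slopes to the right and down, at radius r is drawn at 1 + k1 r^2 times it, then the intrinsics apply), "xyz" and "rotation" of the camera in the world. Camera axes: x right, y down, z forward; pixel columns grow to the right and rows downward; lengths in m; the calibration is good to about 2 mm. A picture is of the moment at which its call begins.
- ctrl.hand_in(): hands the job in; it is judged then, once.
The state is a dict: "time_s": time; "q": joint angles; "dq": joint speeds; "joint_efforts": joint torques, N m; "eef_pos": TCP position; "eef_rot": TCP orientation; "wrist_force": force on the tool from outside, world axes, zero at the start; "torque": the same for the moment, N m; "opening": opening from 0.0 (shut) to 1.0 (fully open); "grasp_force": force on a finger pad.
Only numpy, scipy, OpenCV 4.12 (cv2) and the standard library are available. Lean on these libraries where they do the work, as an engineer would, in place of code of your own. Each camera call takes 0.05 s, during which the arm holds its last target. There are 200 camera calls.

## Working session

There is one attempt and no reset: what is moved stays moved. The work goes in short steps, Python scripts to look and compute and a tool call to move; the robot and the scene stay as the last step left them, time stands still between calls to the robot, and variables do not carry over. Pictures are saved under pics/ and viewed, at most 13 in all, crops included, and the job is handed in when it is done.

Besides the shell and the picture viewer there is one more tool, called after "Request:" as name([rows], argument=value, ...), one row to a line, values as JSON. jog_arm: Moves the arm, as the interface text tells. Its arguments: {"type":"object","properties":{"series":{"type":"array"}},"required":["series"]}

```bash
mkdir -p pics
cat > h.py <<'E'
import numpy as np, cv2
from bench import ctrl
def cam(n):
    c=ctrl.camera(n); c['R']=np.array(c['rotation'],float); c['xyz']=np.array(c['xyz'],float)
    if c['R'].size==4:
        from scipy.spatial.transform import Rotation as Ro
        w=c['R'];c['R']=Ro.from_quat([w[1],w[2],w[3],w[0]]).as_matrix()
    return c
def rays(c,uv):
    uv=np.atleast_2d(uv).astype(float)
    K=np.array([[c['fx'],0,c['cx']],[0,c['fy'],c['cy']],[0,0,1]])
    s=cv2.undistortPoints(uv[:,None],K,np.array([c['k1'],0,0,0,0]))[:,0]
    return np.c_[s,np.ones(len(s))]
def onz(c,uv,z):
    d=rays(c,uv)@c['R'].T; t=(z-c['xyz'][2])/d[:,2]
    return c['xyz']+t[:,None]*d
def depth(c,uv):
    uv=np.atleast_2d(uv); d=rays(c,uv); z=c['z_map'][uv[:,1].astype(int),uv[:,0].astype(int)]
    return c['xyz']+(d*z[:,None])@c['R'].T
E
python3 - <<'E'
from h import *
for n in('top','side'):
    c=cam(n); cv2.imwrite(f'pics/{n}0.png',c['frame']); print(n,c['xyz'],c['R'].round(3).tolist(),c['fx'],c['cx'],c['cy'],c['k1'])
print(ctrl.get_obs())
E
```

```text
top [ 0.36875102 -0.14036913  1.32845179] [[-0.027, -0.993, 0.116], [-1.0, 0.026, -0.014], [0.011, -0.117, -0.993]] 511.17818961401645 327.0327460155505 204.18164999367497 0.01113329092434543
side [0.42190801 0.68487504 0.73879585] [[-0.995, -0.067, 0.076], [-0.102, 0.621, -0.777], [0.005, -0.781, -0.624]] 404.30627439021765 310.2306291370259 199.28215181071212 -0.06054443291707863
{'time_s': 0.1, 'q': array([ 1.14272213e+00,  1.81465144e-01,  1.60790343e+00, -1.60165173e-05,
        1.35378250e+00, -2.06295874e-01]), 'dq': array([ 0.00029647, -0.00062282, -0.00141883, -0.00125423, -0.00086108,
        0.00016502]), 'joint_efforts': array([-6.47085271e-04, -4.45873618e+01, -3.52240670e+01, -3.37687943e-04,
        4.10866269e-03, -8.33280581e-06]), 'eef_pos': array([0.12625775, 0.56046538, 0.23047735]), 'eef_rot': array([-2.35600865e-04,  1.10660293e-01,  9.93857984e-01, -7.42778163e-04]), 'wrist_force': array([ 0.09448681, -0.75499555, -0.64800529]), 'torque': array([ 0.00668757, -0.02473539,  0.00710928]), 'grasp_force': 0.0, 'opening': 0.9928994293711649}
```

View pics/top0.png

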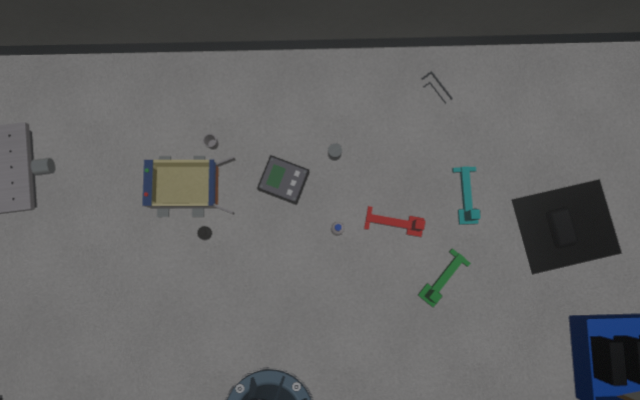

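View pics/side0.png

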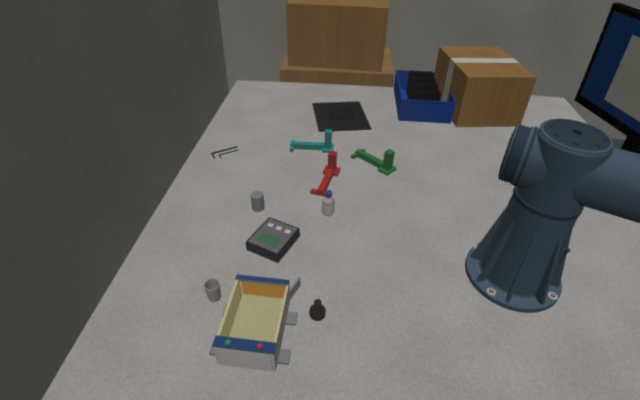

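Three things are shaped like the stick in the top view: red (395,222), teal (466,195) and green (445,278). The red one is meant. The mouth is at about (216,184), facing image right, the housing is at (283,179), the gauge at (335,151), the cleaner at (337,228), the pot at (211,141) and the knob at (204,233).

```bash
cat > m.py <<'E'
from h import *
def pts(c):
    v,u=np.mgrid[0:400,0:640]; uv=np.c_[u.ravel(),v.ravel()]
    return depth(c,uv).reshape(400,640,3)
def red(c,P):
    hsv=cv2.cvtColor(c['frame'],cv2.COLOR_BGR2HSV); h,s,_=cv2.split(hsv)
    m=((h<6)|(h>174))&(s>150)
    n,l,st,ce=cv2.connectedComponentsWithStats(m.astype(np.uint8))
    k=1+np.argmax(st[1:,4]); return l==k
def stick(c,P):
    m=red(c,P); p=P[m]; 
    g=p[p[:,2]>.06]; low=p[p[:,2]<.03]
    gc=(g[:,:2].max(0)+g[:,:2].min(0))/2
    # bar+blade silhouette: axis from the grip top to furthest face
    d=low[:,:2]-gc; r=np.linalg.norm(d,axis=1); far=d[r>.1].mean(0)
    return gc,g[:,2].max(),np.arctan2(far[1],far[0]),(d@(far/np.linalg.norm(far))).max()
def housing(c,P,z=.03):
    # top-face outline: dark/any pixels by height 22..38mm
    m=((P[...,2]>.02)&(P[...,2]<.04)&(c['z_map']>0)).astype(np.uint8)
    m[red(c,P)]=0
    n,l,st,ce=cv2.connectedComponentsWithStats(m)
    k=1+np.argmax(st[1:,4]); 
    cn=max(cv2.findContours((l==k).astype(np.uint8),cv2.RETR_EXTERNAL,cv2.CHAIN_APPROX_NONE)[0],key=len)[:,0].astype(float)
    w=onz(c,cn,z)[:,:2]
    r=cv2.minAreaRect((w*1000).astype(np.float32)); return r,st[k],cn
E
python3 - <<'E'
from m import *
c=cam('top');P=pts(c)
m=red(c,P);print('red px',m.sum(),'stick',stick(c,P))
r,st,cn=housing(c,P);print('housing',r,st,cv2.boxPoints(r).round().tolist())
print('green',onz(c,[[276,176]],.03),'keys',onz(c,[[293,182]],.03))
for n,uv,z in(('gauge',(335,151),.05),('cleaner',(338,228),.075),('pot',(211,141),.045),('knob',(204,233),.02)):print(n,onz(c,[uv],z),depth(c,[uv]))
# enclosure: roof points at z~.067
m=(np.abs(P[...,2]-.067)<.008)&(c['z_map']>0); m[:,:100]=0;m[:,260:]=0
u=np.argwhere(m)[:,::-1]; w=onz(c,u,.067)[:,:2]
r=cv2.minAreaRect((w*1000).astype(np.float32));print('encl',len(w),r,cv2.boxPoints(r).round().tolist())
# blue bar mask
hsv=cv2.cvtColor(c['frame'],cv2.COLOR_BGR2HSV)
b=((hsv[...,0]>100)&(hsv[...,0]<130)&(hsv[...,1]>120)).astype(np.uint8)
n,l,s2,ce=cv2.connectedComponentsWithStats(b)
for k in range(1,n):
    if s2[k,4]>60 and s2[k,0]<330: 
        q=np.argwhere(l==k)[:,::-1]; print('blue',s2[k],cv2.minAreaRect((onz(c,q,.067)[:,:2]*1000).astype(np.float32)),depth(c,q)[:,2].mean())
cr=cv2.resize(c['frame'][110:260,130:450],None,fx=2.5,fy=2.5,interpolation=cv2.INTER_CUBIC);cr=cv2.convertScaleAbs(cr,alpha=1.5);cv2.imwrite('pics/crop1.png',cr)
E
```

```text
red px 463 stick (array([ 0.46209612, -0.3846113 ]), np.float64(0.07668622911531808), np.float64(1.377366080376403), np.float64(0.12688504841369674))
housing ((587.9026489257812, -47.96116638183594), (110.46149444580078, 96.94139099121094), 67.2519302368164) [ 257  155   53   49 1588] [[522.0, -80.0], [611.0, -118.0], [654.0, -16.0], [565.0, 22.0]]
green [[ 0.59724884 -0.02924014  0.03      ]] keys [[ 0.58053449 -0.0726      0.03      ]]
gauge [[ 0.65453148 -0.18217477  0.05      ]] [[ 0.65366046 -0.18204735  0.05389655]]
cleaner [[ 0.45607108 -0.18315147  0.075     ]] [[ 0.45584728 -0.18304182  0.07821255]]
pot [[0.6894521  0.13398812 0.045     ]] [[0.69932282 0.14243244 0.00549719]]
knob [[0.45618259 0.15733579 0.02      ]] [[0.45484744 0.1527896  0.03998112]]
encl 3308 ((349.25885009765625, 166.74476623535156), (618.8558349609375, 192.86766052246094), 10.951739311218262) [[27.0, 203.0], [64.0, 13.0], [671.0, 131.0], [635.0, 320.0]]
```

View pics/crop1.png

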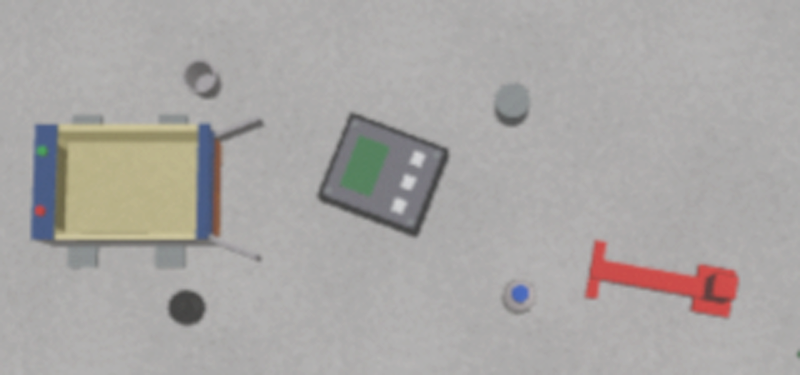

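```bash
cat > e.py <<'E'
from m import *
c=cam('top');P=pts(c)
hsv=cv2.cvtColor(c['frame'],cv2.COLOR_BGR2HSV)
for (a,b) in((138,160),(205,222)):
    b_=np.zeros((400,640),np.uint8); b_[150:215,a:b]=((hsv[150:215,a:b,0]>100)&(hsv[150:215,a:b,0]<130)&(hsv[150:215,a:b,1]>70))
    q=np.argwhere(b_)[:,::-1]; w=onz(c,q,.067)[:,:2]*1000
    # per-row extreme edges
    vs=[v for v in range(165,202) if b_[v].any()]
    R=np.array([[np.flatnonzero(b_[v]).max()+.5,v] for v in vs]);L=np.array([[np.flatnonzero(b_[v]).min()-.5,v] for v in vs])
    for e,n in((L,'L'),(R,'R')):
        W=onz(c,e,.067)[:,:2]*1000; f=cv2.fitLine(W.astype(np.float32),cv2.DIST_HUBER,0,.01,.01).ravel(); print(a,n,f.round(3))
    print('rect',cv2.minAreaRect(w.astype(np.float32)),len(w),np.median(P[b_>0][:,2]))
# white side edges / window side lines: centre of top between outer edges per column
m=red(c,P); g=m&(P[...,2]>.062); q=np.argwhere(g)[:,::-1]
print('grip rect',cv2.minAreaRect((onz(c,q,.072)[:,:2]*1000).astype(np.float32)),len(q))
low=m&(P[...,2]<.03); q=np.argwhere(low)[:,::-1]; W=onz(c,q,.016)[:,:2]*1000
print('bar line',cv2.fitLine(W[(W[:,1]>-355)&(W[:,1]<-275)].astype(np.float32),cv2.DIST_HUBER,0,.01,.01).ravel())
B=W[W[:,1]>-268];print('blade',cv2.minAreaRect(B.astype(np.float32)))
s=cam('side');p=pts(s);ms=red(s,p);
q=np.argwhere(ms&(p[...,2]>.064))[:,::-1]; print('side grip top',cv2.minAreaRect((onz(s,q,.072)[:,:2]*1000).astype(np.float32)),len(q))
hs=cv2.cvtColor(s['frame'],cv2.COLOR_BGR2HSV)
for y0,y1 in((270,300),(335,355)):
    mm=np.zeros((400,640),np.uint8); mm[y0:y1,205:300]=((hs[y0:y1,205:300,0]>100)&(hs[y0:y1,205:300,0]<130)&(hs[y0:y1,205:300,1]>100))
    q=np.argwhere(mm)[:,::-1]; print('side blue',cv2.boundingRect(mm),cv2.minAreaRect((onz(s,q,.067)[:,:2]*1000).astype(np.float32)))
E
python3 e.py
```

```text
138 L [1.00000e+00 3.00000e-03 5.87854e+02 2.96343e+02]
138 R [1.00000e+00 1.20000e-02 5.96984e+02 2.76813e+02]
rect ((582.6275634765625, 287.12091064453125), (20.327966690063477, 113.18536376953125), 88.77176666259766) 320 0.06786017564170288
205 L [ 9.99000e-01 -3.80000e-02  5.77196e+02  1.34644e+02]
205 R [ 1.00000e+00 -2.00000e-03  5.93094e+02  1.20695e+02]
rect ((579.9193725585938, 128.16290283203125), (12.414246559143066, 111.02324676513672), 89.90737915039062) 238 0.06649589369061548
grip rect ((472.61932373046875, -334.4217834472656), (122.68812561035156, 21.43489646911621), 77.12541961669922) 70
bar line [ 2.1139878e-01  9.7739989e-01  4.7543234e+02 -3.1505313e+02]
blade ((486.0023193359375, -263.8348388671875), (7.750552177429199, 52.91739273071289), 77.35850524902344)
side grip top ((456.3852233886719, -324.42987060546875), (18.594572067260742, 124.48444366455078), 3.745455265045166) 35
side blue (236, 275, 53, 9) ((579.0369262695312, 130.95599365234375), (9.578056335449219, 113.16018676757812), 88.7115478515625)
side blue (213, 336, 63, 17) ((582.6866455078125, 288.0716552734375), (20.34244155883789, 114.66835021972656), 88.39481353759766)
```

Request:
jog_arm([
  [[-40,-28,0,0,0,0,85],[-40,-28,0,0,0,0,85],[-40,-28,0,0,0,0,85],[-40,-28,0,0,0,0,85],[-40,-28,0,0,0,0,85],[-40,-28,0,0,0,0,85],[-40,-28,0,0,0,0,85],[-40,-28,0,0,0,0,85],[-40,-28,0,0,0,0,85],[-40,-28,0,0,0,0,85]],
])

```text
time_s: 1.25
eef_pos: [0.4561, 0.1981, 0.2315]
eef_rot: [0.0, 0.111, 0.994, 0.0]
wrist_force: [0.2, 1.0, 0.5]
opening: 0.992
grasp_force: 0.0
```

Request:
jog_arm([
  [[-11,-47,0,0,0,0,85],[-11,-47,0,0,0,0,85],[-11,-47,0,0,0,0,85],[-11,-47,0,0,0,0,85],[-11,-47,0,0,0,0,85],[-11,-47,0,0,0,0,85],[-11,-47,0,0,0,0,85],[-11,-47,0,0,0,0,85],[-11,-47,0,0,0,0,85],[-11,-47,0,0,0,0,85]],
])

```text
time_s: 2.25
eef_pos: [0.4586, -0.2849, 0.2314]
eef_rot: [0.0, 0.111, 0.994, -0.0]
wrist_force: [0.6, 0.1, -0.2]
opening: 0.993
grasp_force: 0.0
```

Request:
jog_arm([
  [[-11,-47,0,0,0,0,85],[-11,-47,0,0,0,0,85],[0,0,0,0,0,0,85],[0,0,0,0,0,0,85],[0,0,30,0,0,0,85],[0,0,30,0,0,0,85],[0,0,30,0,0,0,85],[0,0,25,0,0,0,85],[0,0,0,0,0,0,85],[0,0,0,0,0,0,85]],
])

```text
time_s: 3.25
eef_pos: [0.4601, -0.3783, 0.1168]
eef_rot: [-0.0, 0.11, 0.994, 0.0]
wrist_force: [0.5, -0.2, 0.3]
opening: 0.995
grasp_force: 0.0
```

Request:
jog_arm([
  [[-1.5,-6.5,20,0,0,0,85],[0,0,25,0,0,0,85],[0,0,22,0,0,0,85],[0,0,15,0,0,0,85],[0,0,7,0,0,0,85],[0,0,0,0,0,0,85],[0,0,0,0,0,0,10],[0,0,0,0,0,0,10],[0,0,0,0,0,0,10],[0,0,0,0,0,0,10]],
])

```text
time_s: 4.25
eef_pos: [0.4601, -0.3864, 0.0279]
eef_rot: [0.0, 0.111, 0.994, -0.0]
wrist_force: [-0.1, 1.2, -0.4]
opening: 0.329
grasp_force: 0.0
```

Request:
jog_arm([
  [[0,0,0,0,0,0,10],[0,0,0,0,0,0,10],[0,0,0,0,0,0,10],[0,0,0,0,0,0,10],[0,0,0,0,0,0,10],[0,0,-6,0,0,0,10],[0,0,-6,0,0,0,10],[0,0,0,0,0,0,10],[0,0,0,0,0,0,10],[0,0,0,0,0,0,10]],
])

```text
time_s: 5.25
eef_pos: [0.4596, -0.3859, 0.039]
eef_rot: [-0.0, 0.111, 0.994, 0.0]
wrist_force: [0.2, -0.4, -0.6]
opening: 0.271
grasp_force: 58.6
```

```bash
cat > look.py <<'E'
from m import *
import sys
from scipy.spatial.transform import Rotation as Ro
c=cam('top');P=pts(c)
o=ctrl.get_obs();w=o['eef_rot'];R=Ro.from_quat([w[1],w[2],w[3],w[0]]).as_matrix()
print('t',o['time_s'],'tcp',(o['eef_pos']*1000).round(1),'tool y hdg',np.degrees(np.arctan2(R[1,1],R[0,1])).round(2),'tilt',R[:,2].round(3),'F',np.round(o['wrist_force'],1),o['opening'],o['grasp_force'])
m=red(c,P); q=np.argwhere(m)[:,::-1]; lift=float(sys.argv[1]) if len(sys.argv)>1 else 0
W=onz(c,q,.014+lift/1000)[:,:2]*1000
ax=R[:2,1]*np.sign(R[1,1]); d=W-o['eef_pos'][:2]*1000; s=d@ax; l=d@[-ax[1],ax[0]]
bl=(s>112)&(s<145); br=(s>40)&(s<110)
print('red',m.sum(),'blade s',s[bl].max() if bl.any() else None,'lat',(l[bl].min(),l[bl].max()) if bl.any() else None)
if br.sum()>10:
    f=cv2.fitLine(W[br].astype(np.float32),cv2.DIST_HUBER,0,.01,.01).ravel();print('bar hdg',np.degrees(np.arctan2(f[1],f[0]))%180,'bar lat',l[br].mean())
r,st,cn=housing(c,P);print('housing',np.round(r[0],1),np.round(r[1],1),round(r[2],1),st)
cv2.imwrite('pics/last.png',cv2.convertScaleAbs(cv2.resize(c['frame'][100:280,120:460],None,fx=2.3,fy=2.3),alpha=1.5))
E
python3 look.py 12
```

```text
t 5.3 tcp [ 459.6 -385.9   39. ] tool y hdg 77.29 tilt [-0.  0. -1.] F [ 0.5 -0.5 -1.8] 0.27413505148859574 58.63015651702881
red 192 blade s 128.96963382110164 lat (np.float64(-25.088186266476377), np.float64(27.93003256198456))
bar hdg 88.27392 bar lat -0.28516795383168947
housing [588.2 -48. ] [110.5  96.4] 67.5 [ 257  155   53   49 1587]
```

Request:
jog_arm([
  [[0,0,0,0,0,-0.052,10],[0,0,0,0,0,-0.052,10],[0,0,0,0,0,-0.052,10],[0,0,0,0,0,-0.052,10],[-25,0,0,0,0,0,10],[-35,0,0,0,0,0,10],[-35,0,0,0,0,0,10],[-25,0,0,0,0,0,10],[-8,0,0,0,0,0,10],[0,0,0,0,0,0,10]],
])

```text
time_s: 6.3
eef_pos: [0.5881, -0.3873, 0.0387]
eef_rot: [-0.0, 0.006, 1.0, 0.0]
wrist_force: [-1.2, -0.8, -0.8]
opening: 0.275
grasp_force: 58.9
```

Request:
jog_arm([
  [[0,10,0,0,0,0,10],[0,20,0,0,0,0,10],[0,25,0,0,0,0,10],[0,25,0,0,0,0,10],[0,20,0,0,0,0,10],[0,10,0,0,0,0,10],[0,0,4,0,0,0,10],[0,0,4,0,0,0,10],[0,0,2.5,0,0,0,10],[0,0,0,0,0,0,10]],
])

```text
time_s: 7.3
eef_pos: [0.5891, -0.2789, 0.0283]
eef_rot: [-0.0, 0.007, 1.0, -0.0]
wrist_force: [-0.7, -0.2, -1.1]
opening: 0.273
grasp_force: 59.1
```

```bash
python3 look.py 0
```

```text
t 7.35 tcp [ 589.1 -278.7   28.5] tool y hdg 89.15 tilt [-0.  0. -1.] F [-0.6 -0.1 -1.9] 0.2747468818169683 59.106677770614624
red 57 blade s None lat None
housing [587.9 -48. ] [110.4  96.9] 67.3 [ 257  155   53   49 1590]
```

View pics/last.png

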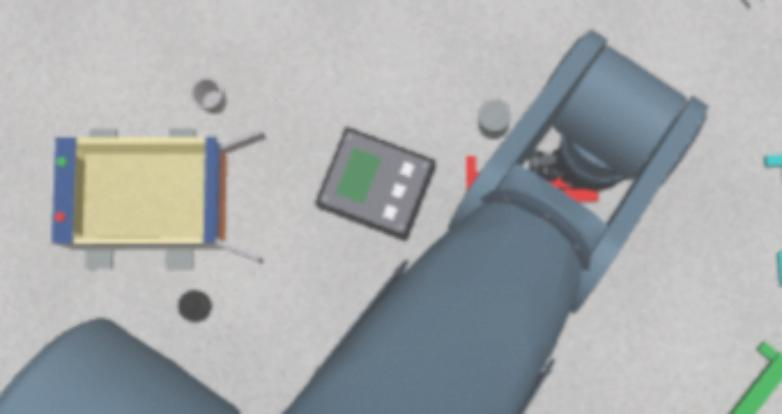

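Request:
jog_arm([
  [[0,8,0,0,0,0,10],[0,10,0,0,0,0,10],[0,8,0,0,0,0,10],[0,6,0,0,0,0,10],[0,5,0,0,0,0,10],[0,5,0,0,0,0,10],[0,5,0,0,0,0,10],[0,5,0,0,0,0,10],[0,5,0,0,0,0,10],[0,3,0,0,0,0,10]],
])

```text
time_s: 8.35
eef_pos: [0.5902, -0.2174, 0.0288]
eef_rot: [0.0, 0.007, 1.0, -0.0]
wrist_force: [0.7, -0.9, -1.1]
opening: 0.274
grasp_force: 58.9
```

```bash
python3 look.py 0
```

```text
t 8.4 tcp [ 590.2 -217.1   28.8] tool y hdg 89.23 tilt [-0.  0. -1.] F [ 0.  -1.1 -1.5] 0.2766679626831958 58.838247656822205
red 120 blade s None lat None
bar hdg 66.47996 bar lat -0.4913235270253629
housing [580.2 -24.2] [113.9  96.1] 74.3 [ 249  160   51   45 1524]
```

Request:
jog_arm([
  [[0,5,0,0,0,0,10],[0,5,0,0,0,0,10],[0,5,0,0,0,0,10],[0,5,0,0,0,0,10],[0,4,0,0,0,0,10],[0,2,0,0,0,0,10],[0,0,0,0,0,0,10],[0,0,0,0,0,0,10],[0,0,0,0,0,0,10],[0,0,0,0,0,0,10]],
])

```text
time_s: 9.4
eef_pos: [0.5903, -0.1918, 0.0286]
eef_rot: [-0.0, 0.007, 1.0, 0.0]
wrist_force: [-0.1, -0.5, -0.3]
opening: 0.278
grasp_force: 58.9
```

```bash
cat >> look.py <<'E'
s=cam('side');p=pts(s);r,st,cn=housing(s,p);print('side housing',np.round(r[0],1),np.round(r[1],1),round(r[2],1),st)
a=cv2.resize(c['frame'][120:260,140:400],None,fx=2.3,fy=2.3);b=cv2.resize(s['frame'][170:380,180:380],None,fx=1.53,fy=1.53)
h=max(a.shape[0],b.shape[0]);f=lambda i:cv2.copyMakeBorder(i,0,h-i.shape[0],0,0,cv2.BORDER_CONSTANT)
sm=cv2.convertScaleAbs(np.hstack([f(a),f(b)[:, :200]]) if 0 else np.vstack([a,cv2.resize(s['frame'][180:380,140:400],None,fx=2.3*0+a.shape[1]/260,fy=1.3)]),alpha=1.5);cv2.imwrite('pics/last.png',sm)
E
python3 look.py 0
```

```text
t 9.45 tcp [ 590.3 -191.8   28.6] tool y hdg 89.2 tilt [-0.  0. -1.] F [ 0.9  0.7 -2.2] 0.2751010469146956 58.93764138221741
red 137 blade s None lat None
bar hdg 71.72774 bar lat -0.061213563200984165
housing [572.8  -0.7] [109.7  96.8] 82.0 [ 242  165   47   41 1389]
side housing [1107.2 -991.3] [2124.2  454.2] 87.9 [   0   19  287  225 1596]
```

View pics/last.png

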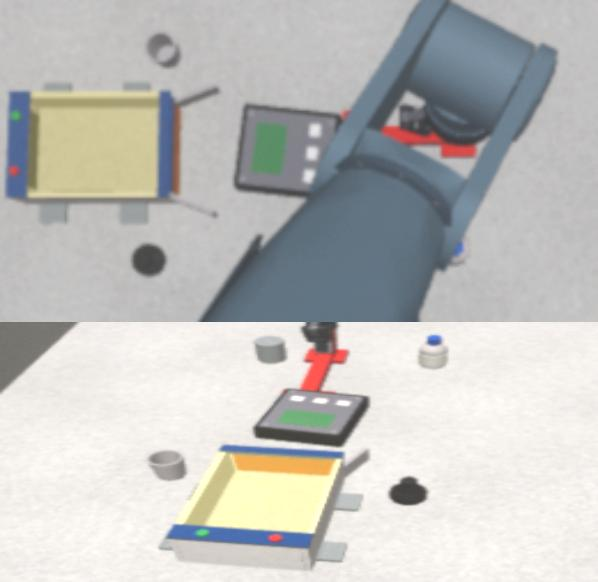

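Request:
jog_arm([
  [[-1.5,4,0,0,0,0,10],[-1.5,4,0,0,0,0,10],[-1.5,4,0,0,0,0,10],[-1.5,4,0,0,0,0,10],[-1.5,4,0,0,0,0,10],[-1,2,0,0,0,0,10],[0,0,0,0,0,0,10],[0,0,0,0,0,0,10],[0,0,0,0,0,0,10],[0,0,0,0,0,0,10]],
])

```text
time_s: 10.5
eef_pos: [0.5992, -0.17, 0.0288]
eef_rot: [-0.0, 0.007, 1.0, 0.0]
wrist_force: [0.3, -0.3, -1.8]
opening: 0.277
grasp_force: 59.0
```

```bash
python3 look.py 0
```

```text
t 10.55 tcp [ 599.2 -170.    28.8] tool y hdg 89.2 tilt [-0.  0. -1.] F [ 1.1 -0.3 -1.7] 0.27462143227771374 59.01808261871338
red 161 blade s None lat None
bar hdg 74.24957 bar lat 0.04785755465232743
housing [572.   17.2] [ 96.6 111.1] 1.4 [ 236  167   44   39 1239]
side housing [1120.8 -985.1] [2120.   454.6] 87.1 [   0   19  287  226 1633]
```

Request:
jog_arm([
  [[0,-6,0,0,0,0,10],[0,-4,0,0,0,0,10],[10,0,0,0,0,0,10],[14,0,0,0,0,0,10],[2,2,0,0,0,0,10],[0,6,0,0,0,0,10],[-0.5,5,0,0,0,0,10],[-1,5,0,0,0,0,10],[-1,5,0,0,0,0,10],[-1,5,0,0,0,0,10]],
])

```text
time_s: 11.6
eef_pos: [0.5776, -0.1514, 0.029]
eef_rot: [0.0, 0.007, 1.0, -0.0]
wrist_force: [-1.3, -2.2, -0.8]
opening: 0.271
grasp_force: 59.3
```

```bash
python3 look.py 0
```

```text
t 11.65 tcp [ 577.6 -150.5   28.9] tool y hdg 89.24 tilt [ 0.001  0.    -1.   ] F [ 0.4  0.6 -0.8] 0.2748325329703461 59.15282428264618
red 108 blade s None lat None
bar hdg 84.28677 bar lat 1.5977889511187289
housing [577.   34.4] [110.6  96. ] 88.6 [ 230  166   44   38 1381]
side housing [1079.1 -987.5] [2116.1  456.7] 89.4 [   0   18  287  227 1615]
```

View pics/last.png

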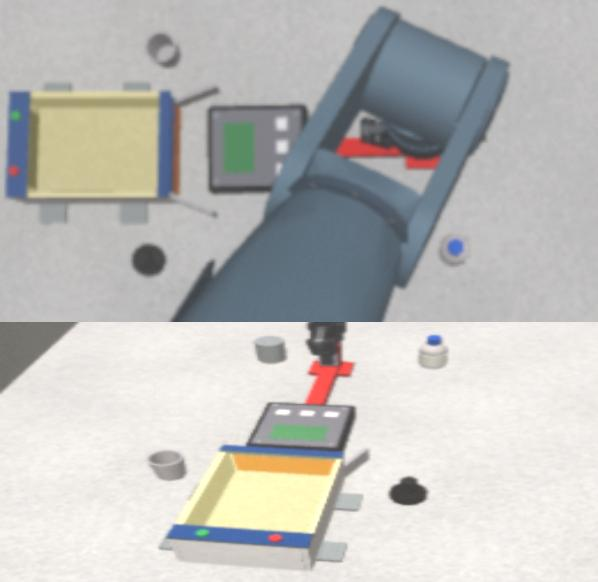

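Request:
jog_arm([
  [[0,5,0,0,0,0,10],[0,6,0,0,0,0,10],[0,6,0,0,0,0,10],[0,6,0,0,0,0,10],[0,6,0,0,0,0,10],[0,6,0,0,0,0,10],[0,6,0,0,0,0,10],[0,6,0,0,0,0,10],[0,5,0,0,0,0,10],[0,3,0,0,0,0,10]],
])

```text
time_s: 12.7
eef_pos: [0.5779, -0.0964, 0.0289]
eef_rot: [0.0, 0.007, 1.0, -0.0]
wrist_force: [0.7, -4.4, -1.1]
opening: 0.272
grasp_force: 59.2
```

```bash
python3 look.py 0; cp pics/last.png pics/p55.png
```

```text
t 12.75 tcp [577.9 -95.9  28.8] tool y hdg 89.23 tilt [ 0.  0. -1.] F [ 1.4 -2.2 -1.8] 0.27190610118389436 59.11596179008484
red 125 blade s None lat None
bar hdg 82.48497 bar lat 1.6315732414765445
housing [578.2  83.2] [89.7 95.9] 88.6 [215 166  36  38 980]
side housing [1086.2 -984.1] [2111.   453.3] 89.1 [   0   19  287  226 1623]
```

View pics/p55.png

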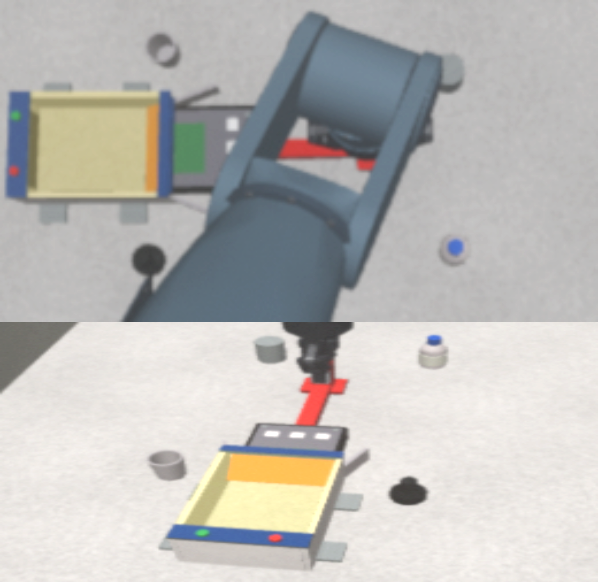

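Request:
jog_arm([
  [[0,5,0,0,0,0,10],[0,6,0,0,0,0,10],[0,6,0,0,0,0,10],[0,6,0,0,0,0,10],[0,6,0,0,0,0,10],[0,6,0,0,0,0,10],[0,6,0,0,0,0,10],[0,6,0,0,0,0,10],[0,6,0,0,0,0,10],[0,5,0,0,0,0,10]],
])

```text
time_s: 13.8
eef_pos: [0.5786, -0.0381, 0.0288]
eef_rot: [-0.0, 0.007, 1.0, 0.0]
wrist_force: [-0.0, -3.8, -0.5]
opening: 0.272
grasp_force: 59.3
```

Request:
jog_arm([
  [[0,6,0,0,0,0,10],[0,6,0,0,0,0,10],[0,6,0,0,0,0,10],[0,6,0,0,0,0,10],[0,6,0,0,0,0,10],[0,6,0,0,0,0,10],[0,5,0,0,0,0,10],[0,5,0,0,0,0,10],[0,5,0,0,0,0,10],[0,4,0,0,0,0,10]],
])

```text
time_s: 14.8
eef_pos: [0.5793, 0.0167, 0.0288]
eef_rot: [-0.0, 0.007, 1.0, 0.0]
wrist_force: [-0.4, -3.9, -1.0]
opening: 0.275
grasp_force: 59.4
```

```bash
python3 look.py 0; cp pics/last.png pics/p110.png
```

```text
t 14.85 tcp [579.3  17.3  28.7] tool y hdg 89.22 tilt [-0.     0.001 -1.   ] F [ 0.4 -0.7 -1.1] 0.2709698364632907 59.20878231525421
red 122 blade s None lat None
bar hdg 83.60623 bar lat 1.7573894082787787
housing [ 446.1 -754.9] [99.1 62. ] 11.8 [547 207  31  41 893]
side housing [1076.6 -982.5] [2104.   452.8] 89.6 [   0   19  287  226 1636]
```

View pics/p110.png

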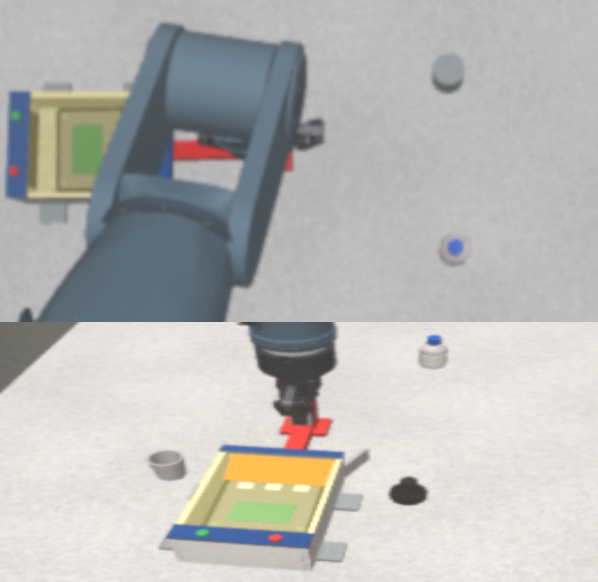

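Request:
jog_arm([
  [[0,4,0,0,0,0,10],[0,4,0,0,0,0,10],[0,3,0,0,0,0,10],[0,3,0,0,0,0,10],[0,2,0,0,0,0,10],[0,2,0,0,0,0,10],[0,1,0,0,0,0,10],[0,1,0,0,0,0,10],[0,1,0,0,0,0,10],[0,1,0,0,0,0,10]],
])

```text
time_s: 15.9
eef_pos: [0.5795, 0.0384, 0.0286]
eef_rot: [-0.0, 0.007, 1.0, 0.0]
wrist_force: [0.1, -2.4, -2.4]
opening: 0.273
grasp_force: 59.9
```

Request:
jog_arm([
  [[0,0.5,0,0,0,0,10],[0,0.5,0,0,0,0,10],[0,0.5,0,0,0,0,10],[0,0.5,0,0,0,0,10],[0,0.5,0,0,0,0,10],[0,0.5,0,0,0,0,10],[0,0,0,0,0,0,10],[0,0,0,0,0,0,10],[0,0,0,0,0,0,10],[0,0,0,0,0,0,10]],
])

```text
time_s: 16.9
eef_pos: [0.5796, 0.0414, 0.0287]
eef_rot: [-0.0, 0.007, 1.0, 0.0]
wrist_force: [-0.8, -0.9, -3.1]
opening: 0.277
grasp_force: 59.6
```

Request:
jog_arm([
  [[0,0.5,0,0,0,0,10],[0,0.5,0,0,0,0,10],[0,0.5,0,0,0,0,10],[0,0.5,0,0,0,0,10],[0,0.5,0,0,0,0,10],[0,0.5,0,0,0,0,10],[0,0,0,0,0,0,10],[0,0,0,0,0,0,10],[0,0,0,0,0,0,10],[0,0,0,0,0,0,10]],
])

```text
time_s: 17.9
eef_pos: [0.5798, 0.0443, 0.0288]
eef_rot: [0.0, 0.007, 1.0, 0.0]
wrist_force: [0.3, -2.3, -3.1]
opening: 0.274
grasp_force: 59.6
```

```bash
python3 look.py 0|head -1; cp pics/last.png pics/home1.png
```

```text
t 17.95 tcp [579.8  44.3  28.8] tool y hdg 89.2 tilt [ 0.  0. -1.] F [-0.2 -2.4 -2.8] 0.2729279028264044 59.628310203552246
```

View pics/home1.png

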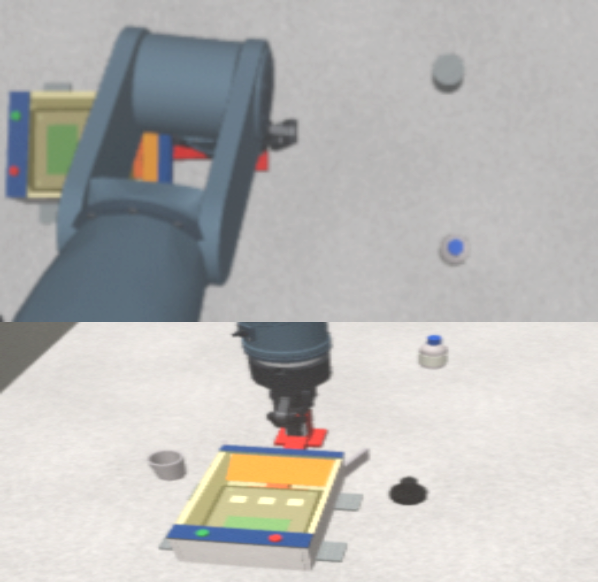

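Request:
jog_arm([
  [[0,0.5,0,0,0,0,10],[0,0.5,0,0,0,0,10],[0,0.5,0,0,0,0,10],[0,0.5,0,0,0,0,10],[0,0.5,0,0,0,0,10],[0,0.5,0,0,0,0,10],[0,0,0,0,0,0,10],[0,0,0,0,0,0,10],[0,0,0,0,0,0,10],[0,0,0,0,0,0,10]],
])

```text
time_s: 19.0
eef_pos: [0.58, 0.0445, 0.0293]
eef_rot: [-0.0, 0.007, 1.0, -0.002]
wrist_force: [-2.4, -14.2, 1.1]
opening: 0.272
grasp_force: 60.4
```

Request:
jog_arm([
  [[0,-4,0,0,0,0,10],[0,-5,0,0,0,0,10],[0,-6,0,0,0,0,10],[0,-6,0,0,0,0,10],[0,-6,0,0,0,0,10],[0,-6,0,0,0,0,10],[0,-6,0,0,0,0,10],[0,-6,0,0,0,0,10],[0,-6,0,0,0,0,10],[0,-6,0,0,0,0,10]],
])

```text
time_s: 20.0
eef_pos: [0.5792, -0.0102, 0.0289]
eef_rot: [0.0, 0.007, 1.0, 0.0]
wrist_force: [-0.3, -0.2, -1.5]
opening: 0.273
grasp_force: 60.0
```

Request:
jog_arm([
  [[0,-8,0,0,0,0,10],[0,-8,0,0,0,0,10],[0,-8,0,0,0,0,10],[0,-10,0,0,0,0,10],[0,-10,0,0,0,0,10],[0,-10,0,0,0,0,10],[0,-10,0,0,0,0,10],[0,-10,0,0,0,0,10],[0,-6,0,0,0,0,10],[0,0,0,0,0,0,10]],
])

```text
time_s: 21.0
eef_pos: [0.578, -0.0907, 0.0289]
eef_rot: [0.0, 0.007, 1.0, -0.0]
wrist_force: [-0.6, 0.5, -1.5]
opening: 0.274
grasp_force: 60.0
```

```bash
python3 look.py 0|head -1; cp pics/last.png pics/out1.png
```

```text
t 21.05 tcp [577.9 -90.1  28.8] tool y hdg 89.16 tilt [ 0.  0. -1.] F [ 0.3  0.4 -1.9] 0.2713037454936679 60.0447678565979
```

View pics/out1.png

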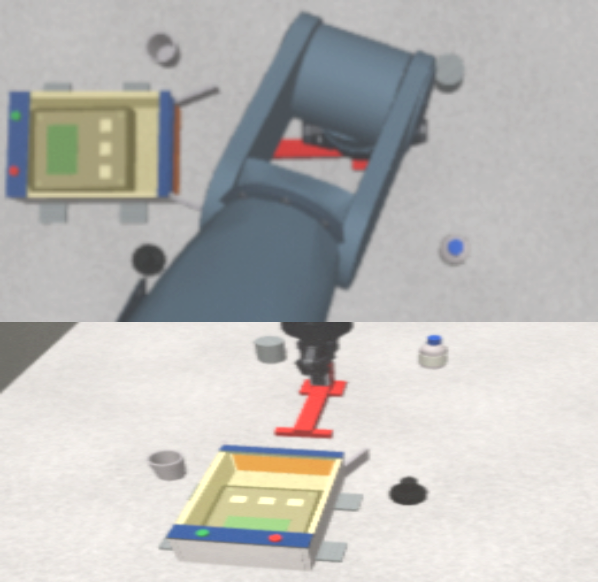

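Request:
jog_arm([
  [[0,0,0.5,0,0,0,10],[0,0,0.5,0,0,0,10],[0,0,0,0,0,0,10],[0,0,0,0,0,0,40],[0,0,0,0,0,0,60],[0,0,0,0,0,0,70],[0,0,0,0,0,0,70],[0,0,0,0,0,0,70],[0,0,0,0,0,0,70],[0,0,0,0,0,0,70]],
])

```text
time_s: 22.1
eef_pos: [0.5779, -0.0897, 0.0278]
eef_rot: [0.0, 0.007, 1.0, -0.0]
wrist_force: [0.3, 0.1, 0.6]
opening: 0.82
grasp_force: 0.0
```

Request:
jog_arm([
  [[0,0,-5,0,0,0,70],[0,0,-10,0,0,0,70],[0,0,-15,0,0,0,70],[0,0,-20,0,0,0,70],[0,0,-25,0,0,0,70],[0,0,-25,0,0,0,70],[0,0,-25,0,0,0,70],[0,0,-25,0,0,0,70],[0,0,0,0,0,0,70],[0,0,0,0,0,0,70]],
])

```text
time_s: 23.1
eef_pos: [0.5785, -0.0899, 0.1794]
eef_rot: [0.001, 0.007, 1.0, -0.0]
wrist_force: [-0.5, 0.0, -0.7]
opening: 0.821
grasp_force: 0.0
```

```bash
python3 look.py 0; cp pics/last.png pics/end1.png
```

```text
t 23.15 tcp [577.7 -89.6 178. ] tool y hdg 89.21 tilt [ 0. -0. -1.] F [-0.   0.3  0.1] 0.823350913284707 0.0
red 343 blade s 129.56029138662976 lat (np.float64(-24.903034328002594), np.float64(27.697674213659145))
bar hdg 88.69441 bar lat -0.3653258026668614
housing [ 446.1 -755.1] [99.1 61.6] 11.8 [547 207  31  41 889]
side housing [1279.3 -998.4] [2119.   256.5] 83.5 [   0   19  259  226 1519]
```

View pics/end1.png

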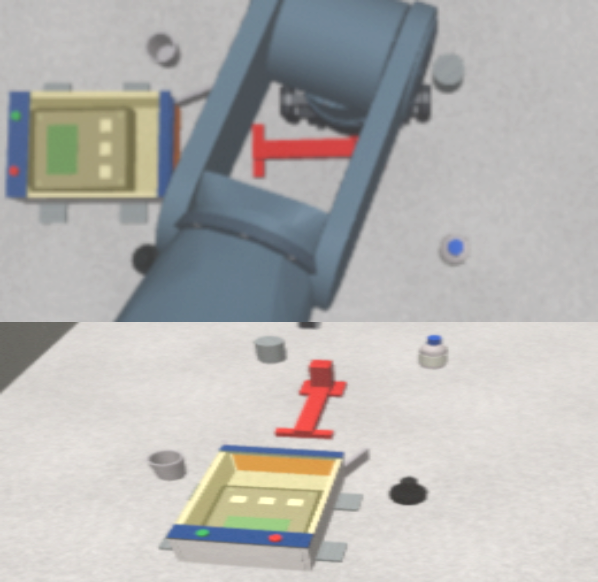

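The stick is standing flat outside the mouth with its blade at crop (258,150). The flap is shut at crop (177,150), the housing is against the back stop, and the four bystanders have not moved.

```bash
python3 -c "
from bench import ctrl
print(ctrl.hand_in())"
```

```text
the job is handed in; nothing more can be done
None
```

I pushed the housing through the flap until it pressed on the back stop with about 14 N, the flap closed behind it, the stick is out and standing flat on the bench, the bystanders were not disturbed, and I handed the job in at about 23 s; no verdict came back.

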